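# Raise the dessert coupe to the filling head

### The arm

A 6-joint arm with a two-finger parallel gripper is mounted at the origin on the work surface. World frame = base frame: x ahead of the robot, y to its left, z up, the work surface at z = 0. Lengths are in m, angles in rad, forces in N, time in s.
With the tool pointing down it reaches from about 0.325 to 0.75 m from the base axis. Payload 7.6 kg.
Tool frame: the origin (TCP) lies between the finger pads; the fingertips stand 8 mm ahead of it and the grasp point (between the pads) lies 11 mm behind it; y points along the fingers, z is the direction in which the jaws open and shut, and the axes are right-handed (so a half turn about y gives the same grasp; the last joint's range is limited). The gripper opens to 85 mm and grips with 20 to 120 N. Pads are 22 mm wide; open, the fingers measure 114 mm over their backs; the gripper's body (76 mm by 85 mm) begins 54 mm behind the grasp point. The pads swing forward as they close: fully open they stand 13 mm farther back than shut.
Start: joints at [1.065, 0.052, 1.401, -0, 1.689, -0.07], TCP at [0.222, 0.476, 0.239] pointing down, gripper open.
Joint ranges: [-2.9, 2.9], [-0.91, 2.17], [0.12, 2.37], [-1.06, 4.2], [0.26, 2.73], [-2.93, 2.93]. Speed limits (rad/s): [2.57, 2.57, 3.01, 3.14, 3.14, 3.14].

### API

Orientations are given as [roll, pitch, yaw] about the fixed x, y, z axes, in that order (R = Rz(yaw) Ry(pitch) Rx(roll)).
In Python, from rig import sense, camera, hand_in gives the robot as it stands.
- The arm moves only by the shell command python3 -m jog 'ROWS' [FORCE]. ROWS is JSON, a list of rows, each an object with "hand": the finger opening in m, from 0 to 0.0854; "offset": the shift along the tool's x, y, z in m, a list of three; "rot": the turn, a rotation vector about the tool's x, y, z in rad, a list of three. A call has 1 to 5 rows; each row is the pose to reach, as a shift and turn from the pose measured when the call began, along the tool's axes at that moment; what a row does not reach only later rows make up. A row lasts 1/12 s, in which the tool goes at most 41.7 mm and 7.16 degrees, less where a joint would pass 70% of its speed; a pose out of reach is approached as far as the arm can. A call with a gripper value outside its range is refused whole. The fingers move at their own pace and stop on an object; FORCE is the grip in N (left out, the last holds). Time passes only in rows, so rows that repeat a pose let the fingers close. It gives the time, the measured TCP pose, the force and the opening at its end, in the units of the state.
- sense(): the state, without advancing time (a new reading comes with each control period).
- camera(name): name is "scene" or "side" or "wrist"; returns a dict with "img" (420x560x3 uint8, red, green, blue), "camera_matrix" (3x3 intrinsics, pixels), "dist_coeffs" ([k1, k2, p1, p2, k3] as OpenCV has them; the pictures are not rectified), "R" (3x3) and "t" (3): a world point X has camera coordinates R X + t. Camera axes: x right, y down, z forward; pixel columns grow to the right and rows downward; lengths in m; the calibration is good to about 2 mm. A picture is of the moment at which its call begins. There is no depth.
- hand_in(): hands the job in, once; it reports no verdict.
The state is a dict: "t": time; "joints": joint angles; "dq": joint speeds; "joint_torque": joint torques, N m; "position": TCP position; "eef_rot": TCP orientation; "wrist_force": force on the tool from outside, world axes, zero at the start; "torque": the same for the moment, N m; "opening": finger opening in m.
Only numpy, scipy, OpenCV 4.12 (cv2) and the standard library are available. Lean on these libraries where they do the work, as an engineer would, in place of code of your own. Each camera call takes 0.05 s, during which the arm holds its last target. There are 200 camera calls.

### The job

A glass coupe stands on a small screw lift under the filling head. Turn that lift's knob clockwise to raise the coupe until its rim just meets the white floating collar of the head; the collar may ride up a few millimetres, but must not be pushed up a centimetre or more. Then let go of the knob, and leave the other lift alone.

Things in the scene. Friction and masses are not known exactly. Their poses are not given: they have to be found in the camera images.
- coupe: Empty stemmed glass coupe loose on the lift's round plate (110 mm across) under the filling head; 100 mm tall, rim 86 mm, foot 66 mm across. Origin: centre of its foot's underside, z up; at the start 90 mm above the counter, its rim 190. Turning the knob clockwise (from above) raises plate and coupe 20 mm per radian; it starts at its lower stop, has 2 rad in all, and stays where left.
- collar: White plastic disc, 100 mm across, 6 mm thick, hanging level around the steel filling head's nozzle, straight above the coupe. Origin: centre of its flat underside, z up. It floats: 150 g, can be pushed straight up by 16 mm to a stop, and sinks back by its weight. At the start its underside is 10 to 23 mm above the coupe's rim.
- knob_grip (a point): Knob of the coupe's lift: upright black bar 50 mm long, 14 thick, 42 tall, on a 52 mm steel disc; axis vertical, 170 mm from the plate's centre towards the robot. Point on the axis, 14 mm below the bar's top, 26 above the disc, 74 above the counter. Turns with the knob: x along the bar (at the start points at the plate's centre), y across its thickness, z up. Needs 0.35 N m.
- spare_top (a point): Centre of the top of the other lift's round plate, z up, 90 mm above the counter: an equal lift with an equal knob and coupe, but without a column and filling head. To be left alone.
Things that resemble listed ones, but are neither listed nor needed, are in the scene too. What is shaped like the coupe but green or red is not meant.

How it is judged:
At the end, for the whole second after the job is handed in: The coupe stands upright and at rest on its lift (within 6 degrees), centred under the head within 12 mm, its rim touching the collar (more than 0.3 N), and the collar less than 10 mm above where it hung at the start (contact force between coupe and collar above 0.3 N and distance of collar from where it was at the start of the episode below 0.01 m and angle between coupe's own z axis and vertical below 0.1 rad and horizontal distance between coupe and collar below 0.012 m and linear speed of coupe below 0.01 m/s).
It fails at once if the collar was driven up against its stop (pushed up more than 14 mm) (distance of collar from where it was at the start of the episode above 0.014 m).
It fails at once if the other lift was raised (its plate moved more than 5 mm) (distance of spare_top from where it was at the start of the episode above 0.005 m).
It also fails if it takes over 32 s, if anything falls off the work surface, if the arm or the gripper's body presses on something with over 40 N, if the wrist force passes 120 N, or if a joint passes its speed limit or range.

## Working session

There is one attempt and no reset: what is moved stays moved. The work goes in short steps, Python scripts to look and compute and a shell command to move; the robot and the scene stay as the last step left them, time stands still between calls to the robot, and variables do not carry over. Pictures are saved under pics/ and viewed, about 8 in all and at most 12, crops included, and the job is handed in when it is done.

```bash
mkdir -p pics; ls
python3 - <<'E'
from rig import sense,camera
import cv2,json,numpy as np
s=sense();print({k:np.round(v,3).tolist() for k,v in s.items()})
for n in("scene","side"):
    c=camera(n);cv2.imwrite(f"pics/{n}0.png",cv2.cvtColor(c["img"],cv2.COLOR_RGB2BGR))
    print(n,c["camera_matrix"],c["dist_coeffs"],(-np.array(c["R"]).T@c["t"]))
E
```

```text
pics
{'t': 0.0, 'joints': [1.065, 0.053, 1.402, -0.0, 1.689, -0.07], 'dq': [0.0, -0.001, 0.0, 0.002, 0.0, 0.0], 'joint_torque': [0.001, -38.167, -36.019, 0.0, 0.006, -0.0], 'position': [0.221, 0.476, 0.238], 'eef_rot': [-1.572, 0.0, -0.436], 'wrist_force': [-0.757, -0.112, 0.203], 'torque': [-0.002, -0.039, 0.047], 'opening': 0.086}
scene [[469.53164571   0.         278.23088452]
 [  0.         469.53164571 204.97554968]
 [  0.           0.           1.        ]] [-0.038324  0.        0.        0.        0.      ] [1.12183423 0.02984528 0.66874522]
side [[489.76570425   0.         280.77314488]
 [  0.         489.76570425 201.46383368]
 [  0.           0.           1.        ]] [-0.12526631  0.          0.          0.          0.        ] [ 0.37670333 -0.62317838  0.60780809]
```

View pics/scene0.png

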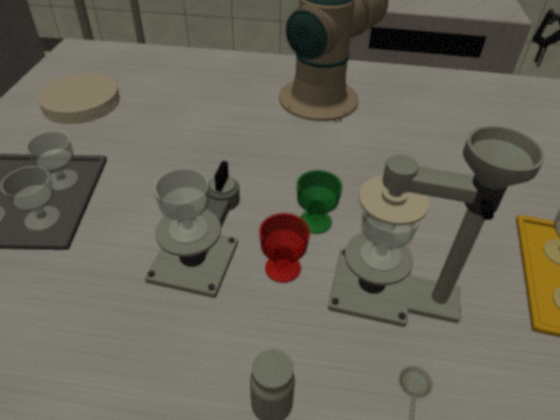

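View pics/side0.png

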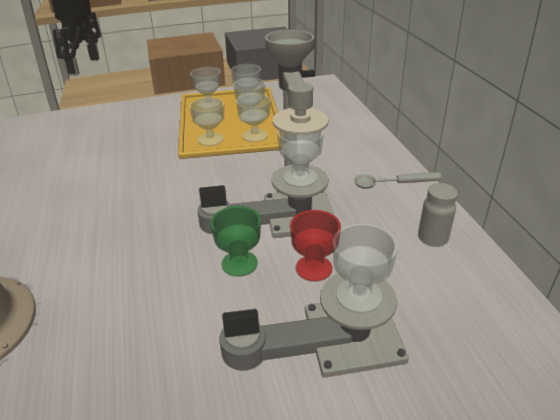

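Scene view: the lift with the filling head has its plate at (378,257) and collar at (392,198). The spare lift's plate is at (188,232) and its knob at (222,178). Green and red coupes stand between the two lifts.
Side view: the knob candidates are (213,195), which is joined by its arm to the plate at (300,180) under the head, and (241,322), which belongs to the spare lift with no head. I choose (213,195).

```bash
cat > h.py <<'E'
import cv2,numpy as np
from rig import sense,camera
def ray(c,uv):
    K,d=np.array(c["camera_matrix"]),np.array(c["dist_coeffs"])
    p=cv2.undistortPoints(np.array(uv,float).reshape(-1,1,2),K,d).reshape(-1,2)
    R=np.array(c["R"]);return -R.T@c["t"],np.c_[p,np.ones(len(p))]@R
def onz(c,uv,z):
    o,r=ray(c,uv);return o+r*((z-o[2])/r[:,2])[:,None]
def proj(c,X):
    X=np.array(X,float).reshape(-1,3);R=np.array(c["R"])
    return cv2.projectPoints(X,cv2.Rodrigues(R)[0],np.array(c["t"],float),np.array(c["camera_matrix"]),np.array(c["dist_coeffs"]))[0].reshape(-1,2)
def save(n,im,f=1):
    cv2.imwrite("pics/"+n,cv2.resize(cv2.cvtColor(im,cv2.COLOR_RGB2BGR),None,fx=f,fy=f,interpolation=cv2.INTER_CUBIC))
E
python3 - <<'E'
from h import *
c=camera("side");im=c["img"]
m=(im.max(2)<45).astype(np.uint8)
n,l,st,ce=cv2.connectedComponentsWithStats(m)
for i in range(1,n):
    if st[i,4]>60: print(st[i],ce[i])
print("knob ~",onz(c,[[213,188]],.088),"plate",onz(c,[[300,180]],.09))
s=camera("scene");print("plate scene",onz(s,[[378,257]],.09))
save("crop1.png",im[90:250,170:350],4)
E
```

```text
[  52    0   48   55 1379] [75.26903553 20.09789703]
knob ~ [[0.44326334 0.15186595 0.088     ]] plate [[0.60809874 0.12752048 0.09      ]]
plate scene [[0.61748657 0.13535677 0.09      ]]
```

View pics/crop1.png

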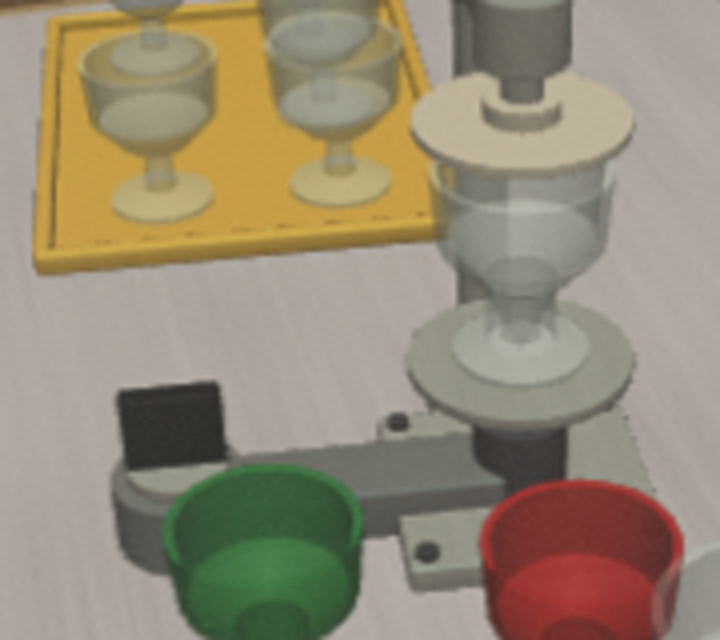

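The crop confirms the choice: the black bar at about (212,190) is joined to the plate under the collar. I'll move above it and check with the wrist camera.

```bash
python3 -m jog '[{"hand":0.05,"offset":[0.034,0.008,-0.02],"rot":[0,-0.06,0]},{"hand":0.05,"offset":[0.068,0.016,-0.04],"rot":[0,-0.12,0]},{"hand":0.05,"offset":[0.1,0.024,-0.06],"rot":[0,-0.18,0]},{"hand":0.05,"offset":[0.135,0.03,-0.08],"rot":[0,-0.24,0]},{"hand":0.05,"offset":[0.169,0.034,-0.1],"rot":[0,-0.3,0]}]' 60
python3 - <<'E'
from h import *
s=sense();p=np.array(s["position"]);y=s["eef_rot"][2]
d=np.array([.443,.151,.16])-p;print(p,s["eef_rot"],"tool",d[0]*np.cos(y)+d[1]*np.sin(y),-d[2],-d[0]*np.sin(y)+d[1]*np.cos(y),"roty",y+.13)
E
```

```text
t: 0.62
position: [0.3328, 0.312, 0.204]
eef_rot: [-1.572, 0.001, -0.132]
wrist_force: [1.3, 0.5, 1.2]
opening: 0.0499
[0.33281872 0.31201789 0.20397676] [-1.57240122e+00  9.93280611e-04 -1.32117467e-01] tool 0.13043251271263193 0.043976755502152465 -0.14510008421774423 roty -0.002117466725504058
```

```bash
python3 -m jog '[{"hand":0.05,"offset":[0.026,0.008,-0.029],"rot":[0,0,0]},{"hand":0.05,"offset":[0.052,0.016,-0.058],"rot":[0,0,0]},{"hand":0.05,"offset":[0.078,0.024,-0.087],"rot":[0,0,0]},{"hand":0.05,"offset":[0.104,0.034,-0.116],"rot":[0,0,0]},{"hand":0.05,"offset":[0.130,0.044,-0.145],"rot":[0,0,0]}]'
python3 - <<'E'
from h import *
c=camera("wrist");s=camera("side")
im=np.vstack([c["img"],s["img"][:0]])
save("w1.png",c["img"])
print(proj(c,[[.443,.151,.088]]),-np.array(c["R"]).T@c["t"],np.array(c["R"])[2])
E
```

```text
t: 1.03
position: [0.4433, 0.1492, 0.1599]
eef_rot: [-1.572, 0.0, -0.132]
wrist_force: [0.5, 0.3, 0.6]
opening: 0.05
[[287.79763039 229.01564003]] [0.37242969 0.15873076 0.29518071] [ 0.27880471 -0.03810484 -0.95959156]
```

View pics/w1.png

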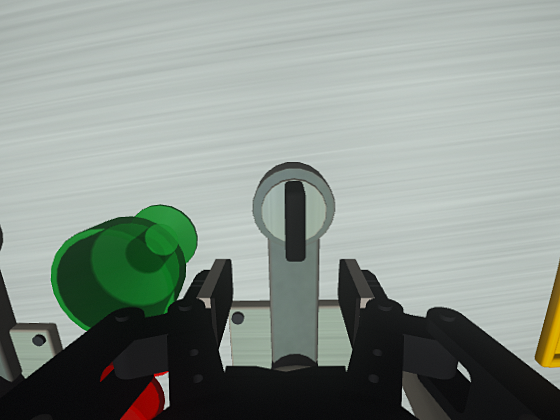

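The wrist view shows the bar between the jaws, centred near (295,222), its length running down the image. The green coupe is at (120,270), clear of the fingers.

Run:
```python
from h import *
c=camera("wrist");im=c["img"]
m=(im.max(2)<70).astype(np.uint8);m[265:]=0;m[:176]=0;m[:,:280]=0;m[:,312:]=0
ys,xs=np.nonzero(m);print(xs.min(),xs.max(),ys.min(),ys.max(),len(xs))
for y in range(176,264,6):
    r=xs[ys==y]
    if len(r):print(y,r.min(),r.max(),onz(c,[[(r.min()+r.max())/2,y]],.088).round(4), im[y,296])
s=camera("side");print("green rim",onz(s,[[236,217]],.1))
st=sense();print(st["position"])
```

```text
286 309 178 261 1592
182 290 304 [[0.4122 0.1585 0.088 ]] [32 35 34]
188 289 307 [[0.4162 0.1586 0.088 ]] [33 36 35]
194 289 308 [[0.4201 0.1585 0.088 ]] [38 41 40]
200 289 308 [[0.424  0.1579 0.088 ]] [41 43 42]
206 289 308 [[0.428  0.1574 0.088 ]] [41 42 40]
212 289 308 [[0.432  0.1569 0.088 ]] [41 45 43]
218 289 308 [[0.4361 0.1564 0.088 ]] [37 40 38]
224 289 308 [[0.4402 0.1559 0.088 ]] [38 38 38]
230 289 308 [[0.4443 0.1554 0.088 ]] [37 40 39]
236 289 308 [[0.4485 0.1548 0.088 ]] [37 39 39]
242 289 309 [[0.4528 0.1546 0.088 ]] [37 40 39]
248 289 309 [[0.4571 0.1541 0.088 ]] [37 39 39]
254 290 309 [[0.4615 0.1539 0.088 ]] [37 38 38]
260 291 307 [[0.4658 0.153  0.088 ]] [29 30 29]
green rim [[0.46612675 0.03522057 0.1       ]]
[0.44259655 0.15031971 0.15964563]
```

```bash
python3 -m jog '[{"hand":0.05,"offset":[-0.002,0.0,0.005],"rot":[0,-0.01,0]},{"hand":0.05,"offset":[-0.002,0.03,0.005],"rot":[0,-0.01,0]},{"hand":0.05,"offset":[-0.002,0.06,0.005],"rot":[0,-0.01,0]},{"hand":0.05,"offset":[-0.002,0.08,0.005],"rot":[0,-0.01,0]},{"hand":0.05,"offset":[-0.002,0.096,0.005],"rot":[0,-0.01,0]}]'
python3 -m jog '[{"hand":0.05,"offset":[0,0,0],"rot":[0,0,0]}]'
```

```text
t: 1.65
position: [0.4396, 0.157, 0.062]
eef_rot: [-1.573, 0.004, -0.121]
wrist_force: [0.1, -0.4, 0.0]
opening: 0.0499
t: 1.73
position: [0.4372, 0.158, 0.0592]
eef_rot: [-1.575, 0.009, -0.119]
wrist_force: [-0.7, 0.2, -0.3]
opening: 0.0498
```

```bash
python3 -m jog '[{"hand":0.05,"offset":[0.0045,-0.004,-0.002],"rot":[0,0,0]},{"hand":0.05,"offset":[0.0045,-0.004,-0.002],"rot":[0,0,0]},{"hand":0.05,"offset":[0.0045,-0.004,-0.002],"rot":[0,0,0]}]'
python3 - <<'E'
from h import *
for n,k in(("wrist","w2.png"),):
    c=camera(n);save(k,c["img"])
print(sense()["position"],sense()["eef_rot"])
E
```

```text
t: 1.98
position: [0.4425, 0.1563, 0.065]
eef_rot: [-1.573, 0.006, -0.118]
wrist_force: [0.2, 0.4, 0.7]
opening: 0.05
[0.44235871 0.15611842 0.06481295] [-1.57342071  0.00588324 -0.11800937]
```

View pics/w2.png

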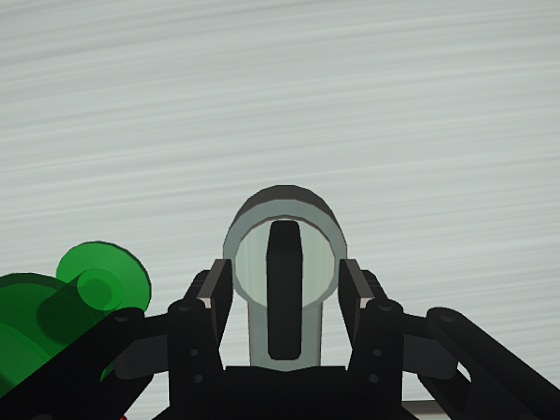

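The bar (285,290) sits centred between the pads. I'll close on it, and meanwhile measure the collar and take reference pictures.

```bash
python3 -m jog '[{"hand":0.0,"offset":[0,0.001,0],"rot":[0,0,0]},{"hand":0.0,"offset":[0,0.001,0],"rot":[0,0,0]},{"hand":0.0,"offset":[0,0.001,0],"rot":[0,0,0]},{"hand":0.0,"offset":[0,0.001,0],"rot":[0,0,0]},{"hand":0.0,"offset":[0,0.001,0],"rot":[0,0,0]}]' 70
cat >> h.py <<'E'
def avg(n,k=3): 
    cs=[camera(n) for _ in range(k)];return cs[0],np.mean([c["img"].astype(float) for c in cs],0)
E
python3 - <<'E'
from h import *
print(sense()["opening"],sense()["eef_rot"],sense()["position"])
for n in("side","scene"):
    c,im=avg(n,3);np.save(n+"_ref.npy",im)
    x0,y0=(265,95) if n=="side" else (345,170)
    q=im[y0:y0+90,x0:x0+90].astype(np.uint8)
    save(n+"_q.png",q,6)
a=cv2.imread("pics/side_q.png");b=cv2.imread("pics/scene_q.png")
cv2.imwrite("pics/q.png",cv2.resize(np.hstack([a,b]),(800,400)))
E
```

```text
t: 2.45
position: [0.4426, 0.156, 0.0644]
eef_rot: [-1.573, 0.005, -0.118]
wrist_force: [-2.3, -1.2, 6.5]
opening: 0.013
0.013016126981510414 [-1.5733649   0.00528598 -0.11818978] [0.44259001 0.15601547 0.06441994]
```

View pics/q.png

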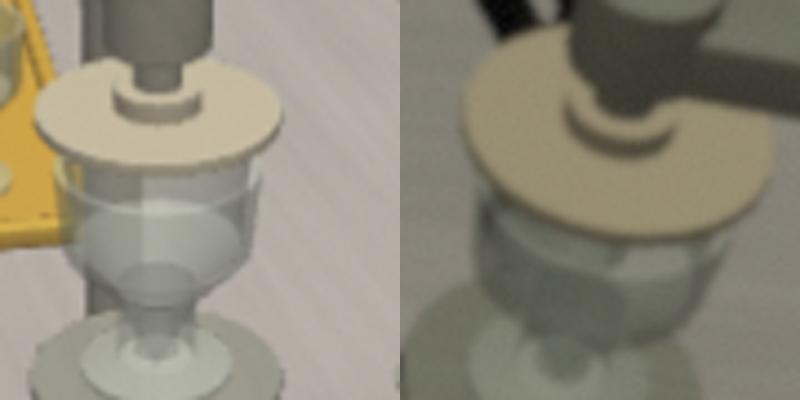

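Run:
```python
from h import *
a,b=camera("side"),camera("scene")
o1,r1=ray(a,[[300.7,119.7]]);o2,r2=ray(b,[[394.1,198.6]])
A=np.c_[r1[0],-r2[0]];t=np.linalg.lstsq(A,o2-o1,rcond=None)[0]
p,q=o1+t[0]*r1[0],o2+t[1]*r2[0];print(p,q)
# foot/plate centre
print(onz(a,[[300.3,180.5]],.09),onz(b,[[378,257]],.09))
for z in(.2,.206,.212,.218): print(z,proj(a,[.611,.133,z]),proj(b,[.611,.133,z]),onz(a,[[300.7,119.7]],z),onz(b,[[394.1,198.6]],z))
```

```text
[0.61200958 0.13734602 0.21271436] [0.61151172 0.1378523  0.2133924 ]
[[0.60814048 0.12569126 0.09      ]] [[0.61748657 0.13535677 0.09      ]]
0.2 [[300.84888369 127.17220095]] [[388.97592354 204.72772584]] [[0.61958187 0.16182015 0.2       ]] [[0.59650261 0.1410289  0.2       ]]
0.206 [[300.86123724 124.18418969]] [[389.7356566  201.73577768]] [[0.61600845 0.15027062 0.206     ]] [[0.60322692 0.13960573 0.206     ]]
0.212 [[300.87348801 121.17433553]] [[390.50432678 198.70715148]] [[0.61243503 0.1387211  0.212     ]] [[0.60995123 0.13818257 0.212     ]]
0.218 [[300.88563175 118.14248974]] [[391.28208426 195.6412003 ]] [[0.6088616  0.12717157 0.218     ]] [[0.61667555 0.1367594  0.218     ]]
```

```bash
python3 -m jog '[{"hand":0.0,"offset":[0,0,0],"rot":[0,0.06,0]},{"hand":0.0,"offset":[0,0,0],"rot":[0,0.12,0]},{"hand":0.0,"offset":[0,0,0],"rot":[0,0.18,0]},{"hand":0.0,"offset":[0,0,0],"rot":[0,0.24,0]},{"hand":0.0,"offset":[0,0,0],"rot":[0,0.24,0]}]'
```

```text
t: 3.27
position: [0.4426, 0.1561, 0.0645]
eef_rot: [-1.574, 0.005, -0.36]
wrist_force: [-1.9, 0.8, 1.4]
opening: 0.0133
```

```bash
python3 -m jog '[{"hand":0.0,"offset":[0,0,0],"rot":[0,0.09,0]},{"hand":0.0,"offset":[0,0,0],"rot":[0,0.18,0]},{"hand":0.0,"offset":[0,0,0],"rot":[0,0.27,0]},{"hand":0.0,"offset":[0,0,0],"rot":[0,0.36,0]},{"hand":0.0,"offset":[0,0,0],"rot":[0,0.36,0]}]'
cat > m.py <<'E'
from h import *
from scipy.optimize import minimize_scalar
from scipy.ndimage import shift
# vertical shift (px up) of patches against the reference, mm by ~0.5 px/mm
def dy(ref,cur,w):
    y0,y1,x0,x1=w
    f=lambda s:np.mean((shift(ref[y0-12:y1+12,x0:x1],(-s,0,0),order=1)[12:-12]-cur[y0:y1,x0:x1])**2)
    g=np.arange(-2,9,.25);b=g[np.argmin([f(s) for s in g])]
    r=minimize_scalar(f,bounds=(b-.3,b+.3),method="bounded");return round(r.x,2),round(r.fun**.5,1)
c,im=avg("side",3);b,im2=avg("scene",3)
R,R2=np.load("side_ref.npy"),np.load("scene_ref.npy")
for n,w in dict(ring=(113,123,289,312),colL=(104,122,272,286),colR=(104,126,316,332)).items():print(n,dy(R,im,w))
for n,w in dict(sceneFront=(200,228,362,425),sceneL=(185,215,355,375)).items():print(n,dy(R2,im2,w))
s=sense();print("turned",-.118-s["eef_rot"][2],s["opening"],s["position"],s["torque"])
import sys
q=[cv2.resize(np.ascontiguousarray(i[y:y+110,x:x+110].astype(np.uint8)),None,fx=3.6,fy=3.6,interpolation=cv2.INTER_CUBIC) for i,x,y in((im,255,85),(im2,335,160))]
if len(sys.argv)>1: save(sys.argv[1],np.hstack(q))
E
python3 m.py m1.png
```

```text
t: 3.68
position: [0.4426, 0.1561, 0.0644]
eef_rot: [-1.575, 0.003, -0.722]
wrist_force: [-0.3, 0.3, 1.1]
opening: 0.0134
ring (np.float64(0.01), np.float64(1.9))
colL (np.float64(0.03), np.float64(2.0))
colR (np.float64(-0.03), np.float64(2.1))
sceneFront (np.float64(-0.1), np.float64(6.0))
sceneL (np.float64(0.13), np.float64(3.5))
turned 0.6004658773565622 0.0129829230996557 [0.44265578 0.15612295 0.06446479] [ 0.30149353 -0.06618826  0.07256215]
```

View pics/m1.png

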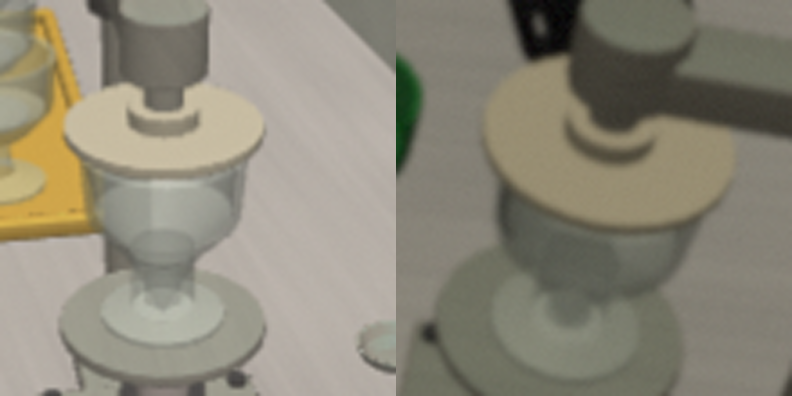

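The coupe has risen about 12 mm (side plate now at about (300,175)). The collar hasn't moved, with shifts under 0.1 px in the side view. I'll carry on in small steps.

```bash
python3 -m jog '[{"hand":0.0,"offset":[0,0,0],"rot":[0,0.07,0]},{"hand":0.0,"offset":[0,0,0],"rot":[0,0.14,0]},{"hand":0.0,"offset":[0,0,0],"rot":[0,0.14,0]},{"hand":0.0,"offset":[0,0,0],"rot":[0,0.14,0]}]'
python3 m.py; python3 -m jog '[{"hand":0.0,"offset":[0,0,0],"rot":[0,0.06,0]},{"hand":0.0,"offset":[0,0,0],"rot":[0,0.12,0]},{"hand":0.0,"offset":[0,0,0],"rot":[0,0.12,0]},{"hand":0.0,"offset":[0,0,0],"rot":[0,0.12,0]}]'
python3 m.py
```

```text
t: 4.32
position: [0.4427, 0.1562, 0.0644]
eef_rot: [-1.576, 0.002, -0.856]
wrist_force: [0.7, 0.4, 1.0]
opening: 0.013
ring (np.float64(0.01), np.float64(2.1))
colL (np.float64(0.03), np.float64(2.3))
colR (np.float64(-0.03), np.float64(2.4))
sceneFront (np.float64(-0.17), np.float64(6.7))
sceneL (np.float64(0.13), np.float64(3.4))
turned 0.7394769389440646 0.013004371694738 [0.44265225 0.15616527 0.06447373] [ 0.29144876 -0.08042238  0.02972593]
t: 4.95
position: [0.4427, 0.1562, 0.0645]
eef_rot: [-1.576, 0.002, -0.976]
wrist_force: [-0.2, -0.0, 0.7]
opening: 0.013
ring (np.float64(0.01), np.float64(2.3))
colL (np.float64(0.04), np.float64(2.4))
colR (np.float64(-0.02), np.float64(2.5))
sceneFront (np.float64(-0.17), np.float64(6.8))
sceneL (np.float64(0.13), np.float64(3.3))
turned 0.8588020039905505 0.012839748831009294 [0.44268906 0.15617419 0.06446469] [ 0.33160526 -0.18175865  0.03234189]
```

17.2 mm raised and no collar motion yet; next a step of about 1.6 mm.

```bash
python3 -m jog '[{"hand":0.0,"offset":[0,0,0],"rot":[0,0.08,0]},{"hand":0.0,"offset":[0,0,0],"rot":[0,0.08,0]},{"hand":0.0,"offset":[0,0,0],"rot":[0,0.08,0]}]'
python3 m.py; python3 -m jog '[{"hand":0.0,"offset":[0,0,0],"rot":[0,0.08,0]},{"hand":0.0,"offset":[0,0,0],"rot":[0,0.08,0]},{"hand":0.0,"offset":[0,0,0],"rot":[0,0.08,0]}]'
python3 m.py
```

```text
t: 5.5
position: [0.4427, 0.1562, 0.0645]
eef_rot: [-1.576, 0.001, -1.055]
wrist_force: [0.4, 0.3, 0.9]
opening: 0.0127
ring (np.float64(0.01), np.float64(2.4))
colL (np.float64(0.04), np.float64(2.5))
colR (np.float64(-0.04), np.float64(2.6))
sceneFront (np.float64(-0.18), np.float64(6.9))
sceneL (np.float64(0.14), np.float64(3.2))
turned 0.9381185199554608 0.012882548087591953 [0.44270571 0.15615361 0.06446933] [ 0.2957592  -0.16030705  0.01322647]
t: 6.05
position: [0.4427, 0.1562, 0.0645]
eef_rot: [-1.576, 0.001, -1.134]
wrist_force: [0.6, 0.3, 0.2]
opening: 0.0133
ring (np.float64(0.01), np.float64(2.4))
colL (np.float64(0.04), np.float64(2.6))
colR (np.float64(-0.04), np.float64(2.8))
sceneFront (np.float64(-0.18), np.float64(7.1))
sceneL (np.float64(0.12), np.float64(3.2))
turned 1.0173163921733068 0.013286958806393273 [0.44273239 0.1561794  0.06448081] [ 0.34578665 -0.22816476  0.03049195]
```

```bash
python3 -m jog '[{"hand":0.0,"offset":[0,0,0],"rot":[0,0.08,0]},{"hand":0.0,"offset":[0,0,0],"rot":[0,0.08,0]},{"hand":0.0,"offset":[0,0,0],"rot":[0,0.08,0]}]'
python3 m.py m2.png
```

```text
t: 6.6
position: [0.4427, 0.1562, 0.0645]
eef_rot: [-1.576, 0.0, -1.213]
wrist_force: [0.8, 1.2, 0.3]
opening: 0.0131
ring (np.float64(0.59), np.float64(4.7))
colL (np.float64(0.46), np.float64(3.7))
colR (np.float64(0.5), np.float64(3.0))
sceneFront (np.float64(0.46), np.float64(7.6))
sceneL (np.float64(0.77), np.float64(3.5))
turned 1.0965994571847348 0.013181514668081885 [0.44274513 0.15616773 0.06446121] [ 0.3850876  -0.33181547  0.00889338]
```

View pics/m2.png

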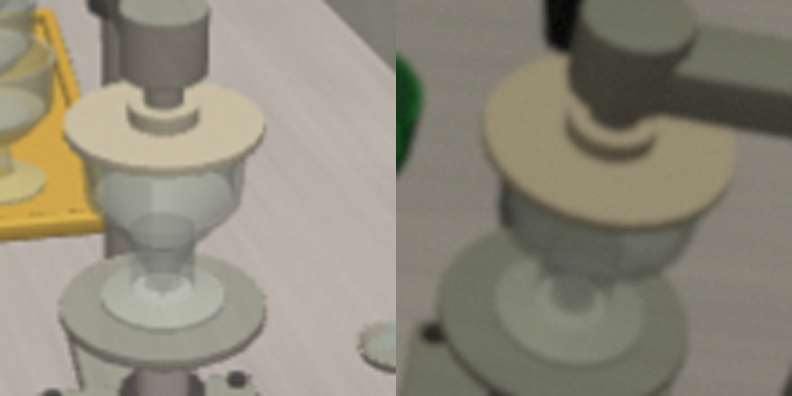

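Contact: the collar has risen about 0.5 px in both views, which is about 1 mm, and the coupe is upright under it. I'll add about 3 mm for margin.

```bash
python3 -m jog '[{"hand":0.0,"offset":[0,0,0],"rot":[0,0.07,0]},{"hand":0.0,"offset":[0,0,0],"rot":[0,0.14,0]},{"hand":0.0,"offset":[0,0,0],"rot":[0,0.14,0]},{"hand":0.0,"offset":[0,0,0],"rot":[0,0.14,0]}]'
python3 m.py
python3 -m jog '[{"hand":0.03,"offset":[0,0,0],"rot":[0,0,0]},{"hand":0.04,"offset":[0,0,0],"rot":[0,0,0]},{"hand":0.04,"offset":[0,0,0],"rot":[0,0,0]},{"hand":0.04,"offset":[0,0,0],"rot":[0,0,0]},{"hand":0.04,"offset":[0,0,0],"rot":[0,0,0]}]'
python3 m.py
```

```text
t: 7.23
position: [0.4427, 0.1562, 0.0644]
eef_rot: [-1.576, -0.0, -1.352]
wrist_force: [1.0, 0.0, 0.2]
opening: 0.0135
ring (np.float64(2.05), np.float64(2.9))
colL (np.float64(1.8), np.float64(6.6))
colR (np.float64(1.92), np.float64(3.1))
sceneFront (np.float64(1.82), np.float64(8.9))
sceneL (np.float64(2.48), np.float64(3.8))
turned 1.2357276043583232 0.013104497311237357 [0.44277957 0.15619808 0.06447288] [ 0.37481894 -0.35686535  0.08260974]
t: 7.95
position: [0.4427, 0.1561, 0.0644]
eef_rot: [-1.576, -0.0, -1.354]
wrist_force: [0.1, 0.0, 0.5]
opening: 0.04
ring (np.float64(2.06), np.float64(3.2))
colL (np.float64(1.79), np.float64(6.8))
colR (np.float64(1.92), np.float64(3.4))
sceneFront (np.float64(1.83), np.float64(8.9))
sceneL (np.float64(2.5), np.float64(3.9))
turned 1.2357088115466714 0.04002562171188564 [0.44277175 0.15618546 0.06448501] [-0.01174855  0.03896664  0.03748935]
```

Released, and the collar holds at about 4 mm up. Next I back straight up and do a final check.

```bash
python3 -m jog '[{"hand":0.04,"offset":[0,-0.02,0],"rot":[0,0,0]},{"hand":0.04,"offset":[0,-0.04,0],"rot":[0,0,0]},{"hand":0.04,"offset":[0,-0.06,0],"rot":[0,0,0]},{"hand":0.04,"offset":[0,-0.08,0],"rot":[0,0,0]},{"hand":0.04,"offset":[0,-0.08,0],"rot":[0,0,0]}]'
python3 m.py
python3 - <<'E'
from h import *
save("end.png",camera("side")["img"])
E
```

```text
t: 8.67
position: [0.4451, 0.1568, 0.1489]
eef_rot: [-1.569, 0.0, -1.354]
wrist_force: [0.3, -0.2, 0.1]
opening: 0.0401
ring (np.float64(2.04), np.float64(1.9))
colL (np.float64(1.75), np.float64(5.7))
colR (np.float64(1.93), np.float64(1.2))
sceneFront (np.float64(1.83), np.float64(9.0))
sceneL (np.float64(2.5), np.float64(3.9))
turned 1.235718102135667 0.039912058006627955 [0.44253762 0.15611797 0.14311865] [0.01390491 0.01689986 0.02304595]
```

View pics/end.png

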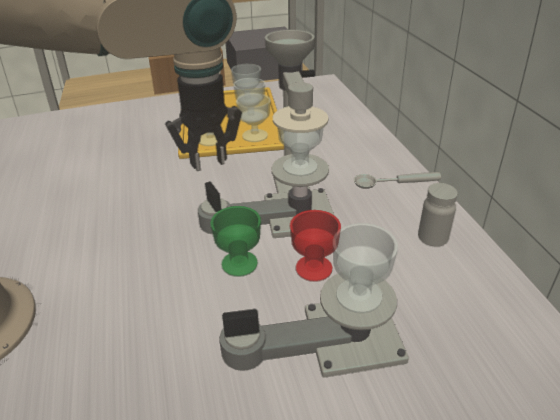

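The gripper is clear of the turned knob (213,197). The coupe stands upright under the raised collar (300,120), and the spare lift (241,322)/(358,300) is unchanged.

```bash
python3 -c "from rig import hand_in;print(hand_in())"
```

```text
the job is handed in; nothing more can be done
None
```

I turned the knob of the lift under the filling head clockwise by 1.236 rad, which raised the coupe about 24.7 mm. I then let go, backed the gripper straight up and handed the job in with the clock at about 9 s of the 32 allowed.

**Contact:** the collar first moved between 1.02 and 1.10 rad of turn. At the end it had risen about 1.8–2.5 px in the two camera views, which is roughly 4 mm, and it stayed there after release. I couldn't measure the contact force directly; I infer it from the collar resting on the rim.

**Other checks:** in the last picture the coupe stands upright under the head and the other lift looks unchanged. Both were judged by eye, not measured.

**Disagreements:**
- My camera estimate put the gap at about 17 mm, but contact actually came at about 21 mm. I relied on the collar's measured motion instead.
- The pixel fit was poorer in two image patches (scene front and collar left), probably because of the glass or background there. Their shifts still agreed with the others to within about 0.7 px.

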